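Coating thickness readings on a repainted instrument cover

ROBOT

A 6-joint arm with a two-finger parallel gripper is mounted at the origin on a cart in front of the work surface, level with it; the furniture and walls round the work are solid. World frame = base frame: x ahead of the robot, y to its left, z up, the work surface at z = 0. Lengths are in m, angles in rad, forces in N, time in s.
With the tool pointing down it reaches from about 0.3 to 0.775 m from the base axis. Payload 14.6 kg.
Tool frame: the origin (TCP) lies at the very end of the fingers, on their centre line; the grasp point (between the pads) lies 19 mm behind it (ctrl.grasp_offset is the distance from the TCP to the grasp point, in m); z points along the fingers, y is the line along which they close (so a half turn about z gives the same grasp; the last joint's range is limited). The gripper opens to 94 mm and grips with 3 to 60 N. Pads are 16 mm wide; open, the fingers measure 119 mm over their backs; the gripper's body (75 mm by 177 mm) begins 78 mm behind the grasp point.
Start: joints at [1.235, 0.3, 1.521, -0, 1.321, -0.067], TCP at [0.146, 0.53, 0.205] pointing down, gripper open.
Joint ranges: [-3.03, 3.03], [-0.79, 2.21], [0.23, 2.52], [-1.04, 4.18], [0, 3.07], [-2.55, 2.55]. Speed limits (rad/s): [2.22, 2.22, 2.57, 3.14, 3.14, 3.14].

INTERFACE

Orientations are given as [roll, pitch, yaw] about the fixed x, y, z axes, in that order (R = Rz(yaw) Ry(pitch) Rx(roll)).
In Python, from station import ctrl gives the robot as it stands.
- The arm moves only by the tool step_arm, never from a script. Its argument "plan" is a list that holds one entry, the list of rows, each a list of 6 numbers: the shift along the tool's x, y, z in units of 30 mm (1.0 is 30 mm), then the turn, a rotation vector about the tool's x, y, z in units of 6 degrees (1.0 is 6 degrees). In form: [[[dx, dy, dz, wx, wy, wz], ...]]. A call has 1 to 8 rows; each row is the pose to reach, as a shift and turn from the pose commanded when the call began, along the tool's axes at that moment; what a row does not reach only later rows make up. A row lasts 1/12 s, in which the tool goes at most 41.7 mm and 7.16 degrees, less where a joint would pass 70% of its speed; a pose out of reach is approached as far as the arm can. A call with a gripper value outside its range is refused whole. "grip" is the opening, from 0 (shut) to 1 (fully open), set as the call begins (left out, the last holds). The fingers move at their own pace and stop on an object; "squeeze" is the grip in N (left out, the last holds). Time passes only in rows, so rows that repeat a pose let the fingers close. It gives the time, the measured TCP pose, the force, the opening and the grip force at its end, in the units of the state.
- ctrl.get_obs(): the state, without advancing time (a new reading comes with each control period).
- ctrl.camera(name): name is "side" or "top"; returns the picture (480x640x3 uint8, red, green, blue); there is no depth.
- ctrl.camera_model(name): a dict with "intrinsics" (3x3 intrinsics, pixels), "R" (3x3) and "t" (3): a world point X has camera coordinates R X + t. Camera axes: x right, y down, z forward; pixel columns grow to the right and rows downward; lengths in m; the calibration is good to about 2 mm. A picture is of the moment at which its call begins. camera_model takes no time and is no camera call.
- ctrl.hand_in(): hands the job in; it is judged then, once.
Trained networks look in the newest picture that a camera, given by its name, has taken for a name from the list of things; names that differ only in an ending like _2 or _b are one class to them, and where a whole thing is asked for, a point or a joint stands for the part that bears it (a point fixed in the world has none). Each returns a list of dicts, best first, with "confidence" (0 to 1); they miss things now and then, are a little off and sometimes report something else, mostly with a low value. They report only what shows in the picture. A call takes as long as a camera call. They do not tell look-alikes from the thing itself.
- ctrl.masks_of(query, camera): "pixels" (480x640 bool, what is visible of it) and "at" ([column, row] in pixels, amid what is visible of it).
- ctrl.place_of(query, camera): "at" ([column, row] in pixels: a listed point, or the origin of a listed thing).
The state is a dict: "time_s": time; "qpos": joint angles; "joint_vel": joint speeds; "tau": joint torques, N m; "ee_pos": TCP position; "eef_rot": TCP orientation; "force": force on the tool from outside, world axes, zero at the start; "moment": the same for the moment, N m; "grip_width": finger opening in m; "grip_force": force on a finger pad.
Only numpy, scipy, OpenCV 4.12 (cv2) and the standard library are available. Lean on these libraries where they do the work, as an engineer would, in place of code of your own. Each camera call takes 0.05 s, during which the arm holds its last target. There are 200 camera calls.

TASK

Check the paint thickness on the repainted cover with the pencil gauge: lift the gauge out of its stand, zero it on the ring of the bare steel plate, take a reading in the yellow ring on the flat top of the cover, then go to the red ring on its slope and finish there, still holding the gauge in contact for me to read. Each time set the tip inside the ring with the gauge square to that surface, press lightly so that the sprung pin is about half way in and not bottomed, and keep still for about a second before lifting off. The paint is fresh: touch it nowhere but in the two rings, do not push the cover or the plate about, and leave the spare knob, the yellow screwdriver and the grease pot alone.

Things in the scene. Friction and masses are not known exactly. Their poses are not given: they have to be found in the camera images.
- gauge: Pencil gauge, 0.13 kg, upright in its stand. Origin on its axis at the shoulder that rests on the stand's rim, z towards the grip end. Black collar 34 mm across at z 0-7 mm; yellow grip 30 mm (its x) by 24 mm (its y: grasp this), z 7-84; end cap to 88; display on the -x side. Below: grey barrel 20 mm across, nose to z -52; steel pin 5.6 mm across, tip at z -66 when out.
- gauge_pin (a joint): How far the gauge's sprung pin is pushed into the nose, in m: 0 out, 0.010 bottomed. It takes 1.2 N to start and 0.4 N more for each mm (3.2 N at half way).
- gauge_tip (a point): The point of the gauge's pin; it moves with the pin.
- stand: Fixed stand: black foot 76 mm across, grey tube 40 mm across, open at the top, rim 80 mm above the bench. Origin under its centre. The gauge's 20 mm barrel hangs in the 25 mm bore, its origin 80 mm above the bench. It comes straight up; its tip clears the rim once it is lifted 66 mm.
- zero_plate: Loose bare steel plate 70 x 70 mm, 10 mm high with its rubber foot, flat on the bench. Origin under its centre, z up. A dark ring on the middle of its top.
- zero_ring (a point): Centre of the dark ring on the bare steel plate, on the top face (10 mm above the bench). The ring is 16 mm across inside, 24 mm outside.
- cover: Loose blue-green painted sheet-steel cover, open below, 136 mm deep (x), 124 wide (y), 1 kg. Origin on the bench under its centre, z up. Front face (x = -68 mm) 26 mm high; then a face slopes up at 30 degrees to x = 22; behind it a flat top, 78 mm high, to x = 68. Slots in the top and two holes in the slope lie clear of the rings.
- yellow_ring (a point): Centre of the yellow ring sticker on the flat top of the cover, in the painted face (cover frame 47, 28, 78 mm). 16 mm across inside, 24 mm outside.
- slope_face: The sloping painted face of the cover; its origin is the centre of the red ring sticker (16 mm across inside, 24 mm outside), in the painted face, at -28, 26, 49 mm in the cover's frame; its z axis points squarely out of the sloping face (30 degrees from vertical, towards the cover's front), x up the slope.
- spare_knob: Bystander: black control knob, 40 mm across, 21 mm high, loose on the bench near the cover. Origin under its centre.
- yellow_screwdriver: Bystander: small yellow-handled screwdriver, 142 mm long along its y, 16 mm high, loose on the bench. Origin under its middle.
- grease_pot: Bystander: round grey and blue pot, 69 mm across, 41 mm high, loose on the bench near its front edge. Origin under its centre.
There are look-alikes about, which are no part of the job. Leave any green look-alike of the gauge alone.

How it is judged:
On the way, in this order (a step that is already met when the one before it is completed fails the run):
1. the held gauge is zeroed: tip in the ring of the bare steel plate, square to it, pin lightly pressed in, held still (distance between gauge_tip and zero_ring below 0.008 m and angle between the z axis of gauge and the z axis of zero_plate, either way round below 0.14 rad and value of joint gauge_pin between 0.002 and 0.0085 m and contact force between gauge and zero_plate above 0.5 N and contact force between the fingers and gauge above 1 N and distance between the grasp point and gauge below 0.12 m and linear speed of gauge below 0.02 m/s), for 0.7 s.
2. the held gauge takes a reading in the yellow ring on the flat top of the cover, square to it, pin lightly pressed in, held still (distance between gauge_tip and yellow_ring below 0.008 m and angle between the z axis of gauge and the z axis of cover, either way round below 0.14 rad and value of joint gauge_pin between 0.002 and 0.0085 m and contact force between gauge and cover above 0.5 N and contact force between the fingers and gauge above 1 N and distance between the grasp point and gauge below 0.12 m and linear speed of gauge below 0.02 m/s), for 0.7 s.
At the end, for the whole second after the job is handed in: Finishes holding: gauge in the fingers, still (<20 mm/s), tip within 8 mm of the red ring's centre, axis within 0.14 rad of square to the slope, pin 2 to 8.5 mm in, pressing the cover with 0.5 to 8 N; cover within 15 mm and plate within 20 mm of where they were (distance between gauge_tip and slope_face below 0.008 m and angle between the z axis of gauge and the z axis of slope_face, either way round below 0.14 rad and value of joint gauge_pin between 0.002 and 0.0085 m and contact force between gauge and cover between 0.5 and 8 N and contact force between the fingers and gauge above 1 N and distance between the grasp point and gauge below 0.12 m and linear speed of gauge below 0.02 m/s and distance of cover from where it was at the start of the episode below 0.015 m and distance of zero_plate from where it was at the start of the episode below 0.02 m); the arm keeps its last pose, push and grip.
It fails at once if the gauge presses on cover or plate with more than 12 N (contact force between gauge and cover above 12 N or contact force between gauge and zero_plate above 12 N).
It fails at once if the gauge touches the paint outside the two rings (more than 13 mm from both centres) (contact force between gauge and cover above 0.3 N and distance between gauge_tip and yellow_ring above 0.013 m and distance between gauge_tip and slope_face above 0.013 m).
It fails at once if the robot itself touches the painted cover (contact force between any of the arm, the fingers and cover above 0.5 N).
It fails at once if the cover is pushed more than 15 mm or the zero plate more than 20 mm (distance of cover from where it was at the start of the episode above 0.015 m or distance of zero_plate from where it was at the start of the episode above 0.02 m).
It fails at once if the spare knob, screwdriver or grease pot is moved more than 20 mm (distance of any of spare_knob, yellow_screwdriver, grease_pot from where it was at the start of the episode above 0.02 m).
It also fails if it takes over 61 s, if anything falls off the work surface, if the arm or the gripper's body presses on something with over 40 N, if the wrist force passes 120 N, or if a joint passes its speed limit or range.

## Working session

There is one attempt and no reset: what is moved stays moved. The work goes in short steps, Python scripts to look and compute and a tool call to move; the robot and the scene stay as the last step left them, time stands still between calls to the robot, and variables do not carry over. Pictures are saved under pics/ and viewed, at most 10 in all, crops included, and the job is handed in when it is done.

Besides the shell and the picture viewer there is one more tool, called after "Request:" as name(argument=value, ...), one argument or row to a line, values as JSON. step_arm: Moves the arm, as the interface text tells. Its arguments: {"type":"object","properties":{"plan":{"type":"array","items":{"type":"array","items":{"type":"array","items":{"type":"number"}}}},"grip":{"type":"number"},"squeeze":{"type":"number"}},"required":["plan"]}

```bash
mkdir -p pics; ls; cat > h.py <<'E'
import numpy as np, cv2
from station import ctrl
def save(cam,name,crop=None,scale=1):
    im=ctrl.camera(cam)[:,:,::-1]
    if crop: a,b,c,d=crop; im=im[b:d,a:c]
    cv2.imwrite('pics/'+name,cv2.resize(im,None,fx=scale,fy=scale,interpolation=cv2.INTER_CUBIC))
def ray(cam,p):
    m=ctrl.camera_model(cam);K,R,t=[np.array(m[k]) for k in('intrinsics','R','t')]
    return -R.T@t, R.T@np.linalg.inv(K)@np.array([p[0],p[1],1.])
def at_z(cam,p,z):
    c,d=ray(cam,p); return c+d*(z-c[2])/d[2]
def tri(p,q,a='side',b='top'):
    c1,d1=ray(a,p);c2,d2=ray(b,q);d1/=np.linalg.norm(d1);d2/=np.linalg.norm(d2)
    s=np.linalg.lstsq(np.c_[d1,-d2],c2-c1,rcond=None)[0]
    x,y=c1+s[0]*d1,c2+s[1]*d2
    return (x+y)/2,np.linalg.norm(x-y)
def proj(cam,X):
    m=ctrl.camera_model(cam);K,R,t=[np.array(m[k]) for k in('intrinsics','R','t')]
    p=K@(R@np.array(X)+t); return p[:2]/p[2]
E
python3 - <<'E'
from h import *
np.set_printoptions(precision=4,suppress=True)
save('side','s0.png');save('top','t0.png')
for n in ['gauge','stand','zero_ring','zero_plate','cover','yellow_ring','slope_face','gauge_tip','spare_knob','yellow_screwdriver','grease_pot']:
    r={c:ctrl.place_of(n,c) for c in('side','top')}
    print(n,{c:[(np.round(d['at'],1).tolist(),round(d['confidence'],2)) for d in v] for c,v in r.items()})
for c in('side','top'): print(c,ray(c,[320,240]))
print(ctrl.get_obs())
E
```

```text
pics
gauge {'side': [([317.1, 215.6], 0.88), ([255.6, 193.3], 0.76), ([274.8, 202.0], 0.7)], 'top': [([234.4, 202.5], 0.72), ([191.9, 253.4], 0.65), ([140.9, 285.6], 0.65), ([195.4, 180.5], 0.64)]}
stand {'side': [([273.6, 226.1], 0.92)], 'top': [([197.4, 256.0], 0.92)]}
zero_ring {'side': [([325.6, 219.0], 0.76)], 'top': [([195.1, 181.8], 0.79)]}
zero_plate {'side': [([328.5, 223.6], 0.49)], 'top': [([196.4, 179.3], 0.86)]}
cover {'side': [], 'top': [([446.3, 206.1], 0.87)]}
yellow_ring {'side': [([367.6, 287.9], 0.77)], 'top': [([437.9, 178.7], 0.58)]}
slope_face {'side': [([337.8, 307.0], 0.74)], 'top': [([442.9, 220.8], 0.91)]}
gauge_tip {'side': [], 'top': []}
spare_knob {'side': [([307.7, 341.4], 0.52)], 'top': [([456.7, 251.2], 0.68)]}
yellow_screwdriver {'side': [([270.7, 288.6], 0.63)], 'top': []}
grease_pot {'side': [([260.3, 257.4], 0.81)], 'top': [([278.7, 287.1], 0.59)]}
side (array([ 0.3429, -0.9467,  0.6165]), array([ 0.1535,  0.8765, -0.4564]))
top (array([0.4255, 0.0957, 1.3124]), array([ 0.0364, -0.0046, -0.9994]))
{'time_s': 1.2, 'qpos': array([ 1.2354,  0.2999,  1.521 , -0.    ,  1.3207, -0.0666]), 'joint_vel': array([ 0.0005,  0.0003, -0.0018, -0.0001, -0.0007,  0.0011]), 'tau': array([  0.001 , -53.1667, -35.2931,   0.0709,   0.0213,  -0.    ]), 'ee_pos': array([0.1461, 0.5302, 0.2054]), 'eef_rot': array([-3.1416,  0.    ,  2.8728]), 'force': array([ 0.4599,  0.4054, -0.3376]), 'moment': array([ 0.0071,  0.0672, -0.0132]), 'grip_force': 0.0, 'grip_width': 0.09367988707032711}
```

View pics/s0.png

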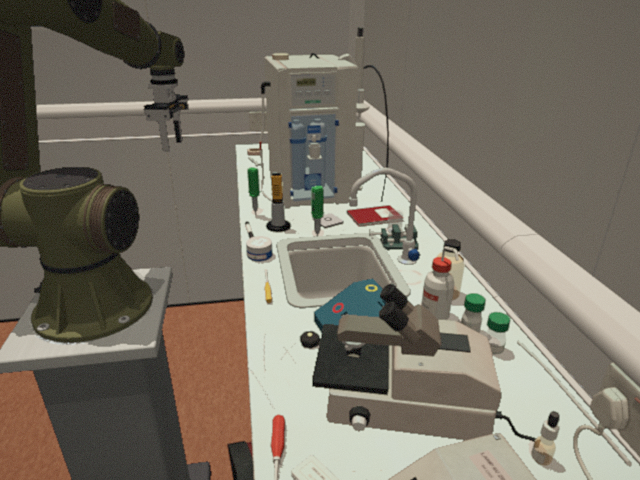

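View pics/t0.png

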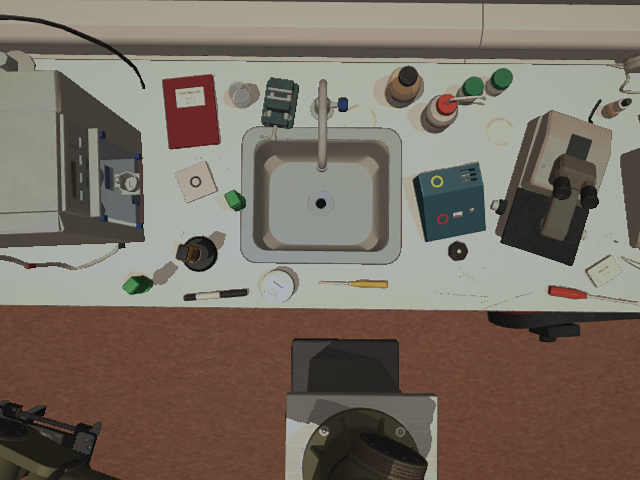

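The side view shows the yellow-and-black gauge in the stand at (277,190). Green look-alikes stand at (254,185) and (317,200). The plate is at (330,220), the cover at (350,300), the knob at (310,340), the screwdriver at (268,288) and the pot at (260,247).
In the top view the gauge and stand are at (195,253), the greens at (235,200) and (138,285), the plate at (196,181), the yellow ring at (437,182) and the red ring at (443,219).
Candidates for the gauge: yellow in the stand, top (191,253); green, top (235,200); green, top (138,285); black pen, top (215,295). I choose the yellow one in the stand and check it in a crop.

```bash
python3 - <<'E'
from h import *
np.set_printoptions(precision=4,suppress=True)
t=ctrl.camera('top')[:,:,::-1];s=ctrl.camera('side')[:,:,::-1]
r=lambda im,a,b,c,d:cv2.resize(im[b:d,a:c],(400,400),interpolation=cv2.INTER_CUBIC)
A=np.hstack([r(t,160,220,220,280),r(s,245,165,315,235)])
cv2.imwrite('pics/c1.png',A)
cv2.imwrite('pics/c2.png',np.hstack([r(t,405,155,495,245),r(t,170,155,220,205)]))
for n,p,q in [('gauge',[274.8,202],[191.9,253.4]),('stand',[273.6,226.1],[197.4,256]),('zring',[325.6,219],[195.1,181.8]),('yel',[367.6,287.9],[437.9,178.7]),('red',[337.8,307],[442.9,220.8]),('knob',[307.7,341.4],[456.7,251.2])]: print(n,*tri(p,q))
# ring colour centroids
H=cv2.cvtColor(t,cv2.COLOR_BGR2HSV);Hs=cv2.cvtColor(s,cv2.COLOR_BGR2HSV)
def cen(H,box,lo,hi):
    a,b,c,d=box;m=cv2.inRange(H[b:d,a:c],lo,hi);y,x=np.nonzero(m);
    return ((x.min()+x.max())/2+a,(y.min()+y.max())/2+b,len(x)) if len(x) else None
for nm,lo,hi,bt,bs in [('yel',(20,90,90),(38,255,255),(420,165,455,198),(355,275,385,300)),('red',(0,110,90),(8,255,255),(430,207,456,232),(325,298,350,318)),('redb',(165,110,90),(180,255,255),(430,207,456,232),(325,298,350,318)),('grip',(12,120,90),(35,255,255),(165,230,215,275),(262,165,292,205))]:
    print(nm,cen(H,bt,lo,hi),cen(Hs,bs,lo,hi))
for n in('cover','zero_plate','stand'):
    for d in ctrl.masks_of(n,'top')[:1]:
        m=d['pixels'].astype(np.uint8);c=max(cv2.findContours(m,0,1)[0],key=cv2.contourArea);print(n,d['confidence'],m.sum(),cv2.minAreaRect(c))
        print(cv2.approxPolyDP(c,4,True)[:,0].tolist())
E
```

```text
gauge [0.4379 0.3453 0.0792] 0.005775911233566698
stand [ 0.4325  0.3496 -0.    ] 0.007739766815933068
zring [0.5906 0.3558 0.0088] 0.005288228681641607
yel [ 0.5898 -0.1433  0.0791] 0.012127010125865652
red [ 0.5157 -0.1609  0.0509] 0.004375009221209061
knob [ 0.4513 -0.1996  0.0023] 0.0030299161892398214
yel (np.float64(436.5), np.float64(181.0), 67) (np.float64(371.0), np.float64(288.0), 42)
red (np.float64(442.5), np.float64(218.5), 53) (np.float64(337.5), np.float64(307.5), 39)
redb (np.float64(442.5), np.float64(219.0), 7) (np.float64(338.0), np.float64(307.5), 17)
grip (np.float64(184.0), np.float64(252.5), 17) (np.float64(276.5), np.float64(186.5), 188)
cover 0.94 4359 ((451.4808349609375, 201.90383911132812), (68.2484130859375, 68.83674621582031), 78.69007110595703)
[[477, 163], [413, 179], [426, 241], [485, 229]]
zero_plate 0.56 1059 ((195.5079345703125, 181.5207977294922), (33.01856994628906, 33.241065979003906), 69.14553833007812)
[[204, 162], [175, 174], [186, 201], [215, 191]]
stand 0.84 727 ((200.0, 253.5), (35.0, 32.0), 90.0)
[[196, 236], [184, 243], [197, 245], [200, 256], [184, 263], [201, 271], [213, 264], [216, 248], [208, 238]]
```

View pics/c1.png

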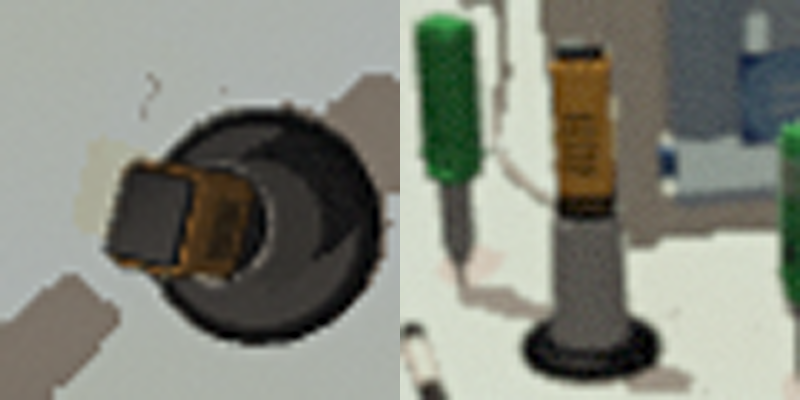

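View pics/c2.png

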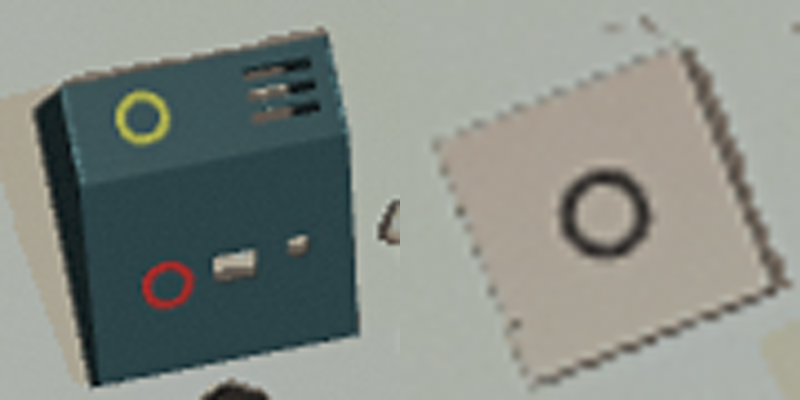

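The crops confirm the yellow gauge with the dark cap in the grey tube. Its narrow side runs roughly along world y, since the cap edges in the crop are (130,165)-(195,175)-(178,265). The second crop shows the rings clearly: yellow at (142,118), red at (167,285) and zero at (605,213).

```bash
python3 - <<'E'
from h import *
np.set_printoptions(precision=4,suppress=True)
print('cap top',at_z('top',[182.4,251.8],.168),'foot',at_z('top',[199.1,253.4],.006))
# cap edges
f=lambda p:at_z('top',[160+p[0]/6.667-.4,220+p[1]/6.667-.4],.168)[:2]
a,b,c,d=map(f,[(130,165),(195,175),(178,265),(108,255)]);print('cap edges',b-a,c-b,d-c,np.linalg.norm(b-a),np.linalg.norm(c-b),(a+b+c+d)/4)
print('side grip tri',tri([276.5,166+6],[182.4,251.8]))
Y=at_z('top',[436.5,181.1],.078);R=at_z('top',[442.2,218.7],.049);Z=at_z('top',[195.2,181.2],.010)
print('Y',Y,'R',R,'Z',Z);v=Y-R;print('dist',np.linalg.norm(v[:2]),'yaw',np.arctan2(v[1],v[0])-np.arctan2(2,75))
print('tri Y',tri([371,288],[436.5,181.1]),'R',tri([337.6,307.5],[442.2,218.7]),'Z',tri([330,220],[195.2,181.2]))
print('proj side of top-based:',proj('side',Y),proj('side',R),proj('side',Z))
# cover edge ridge line yaw check: ridge top front edge and rear edge in crop c2
g=lambda p,z:at_z('top',[405+p[0]*.225-.4,155+p[1]*.225-.4],z)[:2]
e=g((68,82),.078)-g((325,33),.078);print('rear edge',e,np.linalg.norm(e),np.arctan2(-e[0],e[1]))
e=g((80,185),.078)-g((347,135),.078);print('ridge',e,np.linalg.norm(e),np.arctan2(-e[0],e[1]))
E
```

```text
cap top [0.4424 0.3447 0.168 ] foot [0.4419 0.3447 0.006 ]
cap edges [-0.0026 -0.0181] [-0.025   0.0042] [0.0025 0.0195] 0.01828861290822593 0.025368733703449053 [0.4424 0.3445]
side grip tri (array([0.4429, 0.3441, 0.1706]), np.float64(0.0009323271031067757))
Y [ 0.5912 -0.142   0.078 ] R [ 0.5179 -0.1595  0.049 ] Z [0.5944 0.3551 0.01  ]
dist 0.07529375883339778 yaw 0.207764450203758
tri Y (array([ 0.5913, -0.1422,  0.0771]), np.float64(1.2960759232954078e-05)) R (array([ 0.5179, -0.1596,  0.0487]), np.float64(0.00013316231848314975)) Z (array([0.5983, 0.3558, 0.0043]), np.float64(0.006477927933721476))
proj side of top-based: [370.9489 287.5783] [337.6501 307.3423] [327.7289 218.5771]
rear edge [-0.0235  0.1158] 0.11819430291938042 0.20030256187322776
ridge [-0.024   0.1202] 0.12251943684728621 0.19679978017751557
```

```bash
python3 - <<'E'
from h import *
np.set_printoptions(precision=3,suppress=True)
for n,p,q in [('greenA',(317,187),(235,199)),('greenB',(253,169),(137,285)),('devcorner r',(355,65),(60,75)),('dev corner l',(270,68),(85,235)),('blueL',(293,197),(103,240)),('blueR',(334,188),(103,108)),('cyl',(315,126),(130,181)),('faucet tip',(352,200),(322,165)),('faucet top',(385,172),(322,100)),('eyep',(385,318),(560,188)),('mic arm',(350,325),(520,200))]:
    print(n,*tri(p,q))
E
```

```text
greenA [0.543 0.251 0.154] 0.0007561689854573092
greenB [0.38  0.431 0.154] 0.0008439370765427556
devcorner r [0.69  0.467 0.436] 0.00016147433697113594
dev corner l [0.452 0.425 0.438] 0.017423750951995616
blueL [0.489 0.544 0.012] 0.043335512760992505
blueR [0.696 0.546 0.04 ] 0.08869284185590423
cyl [0.561 0.411 0.279] 0.005804824780510509
faucet tip [0.603 0.089 0.179] 0.0035459507887932143
faucet top [0.694 0.093 0.245] 0.02788012576474752
eyep [ 0.561 -0.354  0.161] 0.01763401917978588
mic arm [ 0.531 -0.295  0.108] 0.041267243691033725
```

Request:
step_arm(
  plan=[
    [[0,0,0,0,0,-1.15],[0,0,0,0,0,-1.15]],
  ],
  grip=1,
  squeeze=30,
)

```text
time_s: 1.62
ee_pos: [0.1461, 0.5302, 0.2054]
eef_rot: [-3.142, 0.0, 2.999]
force: [-0.5, -0.0, 0.5]
grip_width: 0.0937
grip_force: 0.0
```

Request:
step_arm(
  plan=[
    [[-1.3,-0.58,0,0,0,0],[-2.6,-1.15,0,0,0,0],[-3.9,-1.73,0,0,0,0],[-5.2,-2.31,0,0,0,0],[-6.5,-2.88,0,0,0,0],[-7.8,-3.46,0,0,0,0],[-9.0,-4.0,0,0,0,0],[-9.9,-4.4,0,0,0,0]],
  ],
)

```text
time_s: 2.28
ee_pos: [0.4224, 0.3539, 0.2056]
eef_rot: [3.141, 0.0, 2.989]
force: [0.1, 0.1, 0.7]
grip_width: 0.0944
grip_force: 0.0
```

Request:
step_arm(
  plan=[
    [[-0.6,-0.25,0,0,0,0],[-0.74,-0.32,0,0,0,0],[-0.74,-0.32,0,0,0,0]],
  ],
)

```text
time_s: 2.53
ee_pos: [0.4414, 0.3423, 0.2052]
eef_rot: [-3.141, -0.0, 2.989]
force: [-0.1, 0.8, 0.9]
grip_width: 0.0939
grip_force: 0.0
```

```bash
python3 - <<'E'
from h import *
t=ctrl.camera('top')[:,:,::-1];s=ctrl.camera('side')[:,:,::-1]
r=lambda im,a,b,c,d:cv2.resize(im[b:d,a:c],(400,400),interpolation=cv2.INTER_CUBIC)
cv2.imwrite('pics/c3.png',np.hstack([r(t,90,150,250,310),r(s,225,90,365,230)]))
o=ctrl.get_obs();print(o['ee_pos'],o['eef_rot'],o['time_s'],o['qpos'])
E
```

```text
[0.44006982 0.34355362 0.20539431] [ 3.14157652e+00 -2.96806366e-04  2.99230543e+00] 2.6333 [ 5.97141068e-01  3.18561752e-01  1.49677565e+00  2.19912762e-04
  1.32646220e+00 -8.24421251e-01]
```

View pics/c3.png

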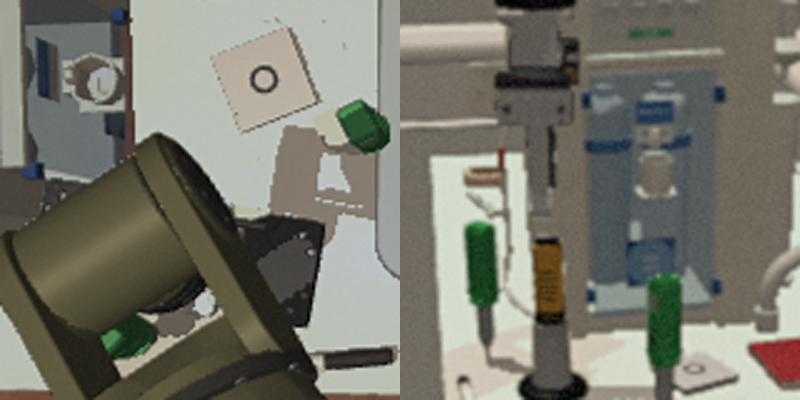

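The crop shows the gripper over the gauge: top, wrist over the stand; side, fingers above the yellow grip at (548,235). Nothing has been touched. The analyser stands left of the plate, so I will turn the gripper along x there.

Request:
step_arm(
  plan=[
    [[0,0,0.7,0,0,0],[0,0,1.4,0,0,0],[0,0,2.1,0,0,0],[0,0,2.7,0,0,0],[0,0,3.1,0,0,0],[0,0,3.3,0,0,0],[0,0,3.3,0,0,0]],
  ],
)

```text
time_s: 3.22
ee_pos: [0.44, 0.3434, 0.1057]
eef_rot: [-3.141, -0.001, 2.994]
force: [-0.1, -0.2, 0.2]
grip_width: 0.0939
grip_force: 0.0
```

```bash
python3 - <<'E'
from h import *
print(tri((314,151),(130,184)), tri((290.5,124.3),(103,240)))
E
```

```text
(array([0.56443028, 0.43535429, 0.19848512]), np.float64(0.0018003167145144317)) (array([0.47856557, 0.45198506, 0.27780967]), np.float64(0.039290881129760084))
```

Request:
step_arm(
  plan=[
    [[0,0,0,0,0,0],[0,0,0,0,0,0],[0,0,0,0,0,0],[0,0,0,0,0,0],[0,0,0,0,0,0],[0,0,0,0,0,0],[0,0,0,0,0,0],[0,0,0,0,0,0]],
  ],
  grip=0,
  squeeze=30,
)

```text
time_s: 3.88
ee_pos: [0.4409, 0.343, 0.1065]
eef_rot: [3.142, 0.0, 2.993]
force: [1.0, 0.7, -0.4]
grip_width: 0.0443
grip_force: 0.0
```

Request:
step_arm(
  plan=[
    [[0,0,0,0,0,0],[0,0,0,0,0,0],[0,0,0,0,0,0],[0,0,0,0,0,0],[0,0,0,0,0,0],[0,0,0,0,0,0]],
  ],
)

```text
time_s: 4.38
ee_pos: [0.4409, 0.3438, 0.1065]
eef_rot: [3.14, 0.0, 2.993]
force: [1.5, 5.4, -2.5]
grip_width: 0.0242
grip_force: 30.0
```

Request:
step_arm(
  plan=[
    [[0,0,-0.3,0,0,0],[0,0,-0.9,0,0,0],[0,0,-1.6,0,0,0],[0,0,-2.3,0,0,0],[0,0,-3.0,0,0,0],[0,0,-3.5,0,0,0],[0,0,-3.7,0,0,0],[0,0,-3.7,0,0,0]],
  ],
)

```text
time_s: 5.05
ee_pos: [0.4411, 0.3432, 0.2184]
eef_rot: [3.14, 0.001, 2.993]
force: [0.2, 0.0, -0.7]
grip_width: 0.0238
grip_force: 30.0
```

```bash
python3 - <<'E'
from h import *
t=ctrl.camera('top')[:,:,::-1];s=ctrl.camera('side')[:,:,::-1]
r=lambda im,a,b,c,d:cv2.resize(im[b:d,a:c],(400,400),interpolation=cv2.INTER_CUBIC)
cv2.imwrite('pics/c4.png',r(s,235,120,325,210))
o=ctrl.get_obs();print(o['ee_pos'],o['eef_rot'],o['time_s'],o['force'],o['grip_width'],o['qpos'])
R=cv2.Rodrigues
from scipy.spatial.transform import Rotation as T
M=T.from_euler('xyz',o['eef_rot']).as_matrix()
for zz in (.088,.0,-.052,-.066):  # expected gauge points in side view, origin 26mm beyond TCP
    print(zz,proj('side',o['ee_pos']+M@[0,0,.026-zz]))
for d in ctrl.place_of('gauge_tip','side'):print(d)
for d in ctrl.place_of('gauge','side'):print(d)
E
```

```text
[0.44056001 0.34282064 0.21639346] [-3.14073123e+00 -9.39352691e-04  2.99320255e+00] 5.15 [-0.49615852 -0.15822546 -1.55788028] 0.023827557510073885 [ 5.95660660e-01  3.10818322e-01  1.48108546e+00  2.48036700e-06
  1.35096341e+00 -8.26746512e-01]
0.088 [274.0390884  134.27048138]
0.0 [275.27758093 165.45411385]
-0.052 [275.97469412 183.00651807]
-0.066 [276.15820018 187.62696228]
{'at': [320.2, 213.8], 'confidence': 0.87}
{'at': [256.0, 194.2], 'confidence': 0.76}
{'at': [274.7, 164.6], 'confidence': 0.68}
```

View pics/c4.png

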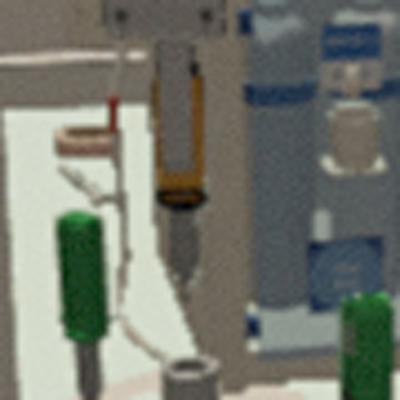

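The side crop shows the gauge held clear of the stand, hanging straight, with the tip at crop (188,300) = side (277.3,187.5). That is within 1 px of the expected position.

Request:
step_arm(
  plan=[
    [[-0.3,0.07,0,0,0,1.1],[-0.9,0.2,0,0,0,2.2],[-1.7,0.4,0,0,0,3.3],[-2.5,0.6,0,0,0,4.4],[-3.4,0.8,0,0,0,5.5],[-4.2,1.0,0,0,0,6.6],[-4.8,1.1,0,0,0,7.7],[-5.0,1.15,0,0,0,8.8]],
  ],
)

```text
time_s: 5.92
ee_pos: [0.5961, 0.3542, 0.2151]
eef_rot: [-3.139, 0.0, 2.065]
force: [-1.1, -1.1, -1.6]
grip_width: 0.024
grip_force: 30.0
```

Request:
step_arm(
  plan=[
    [[0,0,0,0,0,1.1],[0,0,0,0,0,2.2],[0,0,0,0,0,3.3],[0,0,0,0,0,4.3],[0,0,0,0,0,4.75],[0,0,0,0,0,4.75],[0,0,0,0,0,4.75]],
  ],
)

```text
time_s: 6.5
ee_pos: [0.5941, 0.3549, 0.2165]
eef_rot: [-3.14, 0.001, 1.576]
force: [-0.6, -0.3, -1.4]
grip_width: 0.0238
grip_force: 30.0
```

```bash
cat >> h.py <<'E'
from scipy.spatial.transform import Rotation as T
TIP=np.array([-.0015,0,.0925])   # tip (pin out) in tool frame
def plan(tip_target, Rt, tip=None):
    """shift/turn units from the measured pose so the tip comes to tip_target with tool rotation Rt"""
    tip=TIP if tip is None else tip
    o=ctrl.get_obs();M=T.from_euler('xyz',o['eef_rot']).as_matrix();p=o['ee_pos']
    tcp=np.array(tip_target)-Rt@tip
    d=M.T@(tcp-p)/.03; w=T.from_matrix(M.T@Rt).as_rotvec()/np.radians(6)
    print('t',round(o['time_s'],2),'tip now',(p+M@tip).round(4),'shift',d.round(3),'turn',w.round(2),'F',o['force'].round(2),'gw',o['grip_width'])
def down(yaw,n=(0,0,1)):
    """tool z=-n, tool y horizontal-ish heading: yaw as for a downward tool"""
    z=-np.array(n,float);z/=np.linalg.norm(z);y=np.array([np.sin(yaw),-np.cos(yaw),0]);x=np.cross(y,z);x/=np.linalg.norm(x);y=np.cross(z,x)
    return np.c_[x,y,z]
E
python3 - <<'E'
from h import *
R=down(np.pi/2,(0,-.06,1))
plan([.594,.355,.05],R)
print(ctrl.get_obs()['qpos'])
save('top','t5.png',(60,130,260,280),4)
o=ctrl.get_obs();M=T.from_euler('xyz',o['eef_rot']).as_matrix()
print('tip side expected',proj('side',o['ee_pos']+M@TIP))
save('side','s5.png',(240,90,360,240),4)
E
```

```text
t 6.5 tip now [0.594  0.3533 0.124 ] shift [-1.290e-01 -2.000e-03  2.468e+00] turn [-0.01  0.58  0.05] F [-0.59 -0.31 -1.45] gw 0.023770100809913708
[ 4.85522488e-01  6.26871200e-01  1.02647144e+00 -3.64273403e-05
  1.48959978e+00  4.80140764e-01]
tip side expected [328.20192187 183.34177195]
```

View pics/s5.png

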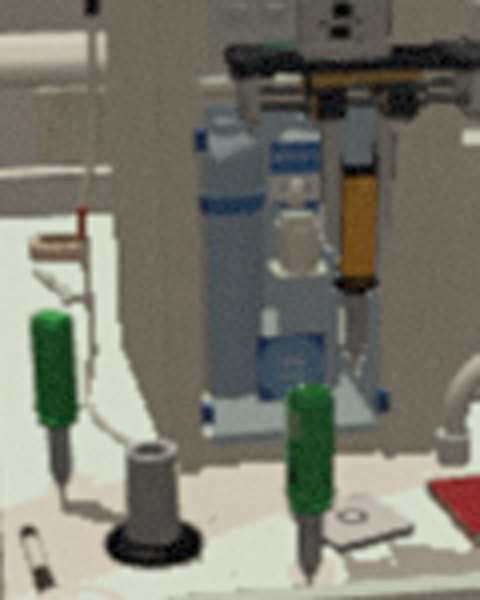

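The tip appears at (353,370) in the crop = side (328.2,182.5), within 1 px of the prediction. The gripper is clear of the analyser. Descending.

Request:
step_arm(
  plan=[
    [[-0.03,0,0.4,0,0.15,0],[-0.07,0,0.9,0,0.3,0],[-0.1,0,1.4,0,0.45,0],[-0.13,0,1.9,0,0.58,0],[-0.13,0,2.3,0,0.58,0],[-0.13,0,2.47,0,0.58,0],[-0.13,0,2.47,0,0.58,0]],
  ],
)

```text
time_s: 7.18
ee_pos: [0.5939, 0.3509, 0.142]
eef_rot: [-3.14, -0.059, 1.575]
force: [-0.5, 0.5, -1.0]
grip_width: 0.0239
grip_force: 30.0
```

```bash
python3 - <<'E'
from h import *
R=down(np.pi/2,(0,-.06,1))
plan([.594,.355,.01],R)
o=ctrl.get_obs();M=T.from_euler('xyz',o['eef_rot']).as_matrix();print(proj('side',o['ee_pos']+M@TIP))
save('side','s6.png',(290,175,350,235),8)
E
```

```text
t 7.18 tip now [0.5937 0.3549 0.0496] shift [-0.078  0.006  1.317] turn [-0.02  0.    0.04] F [-0.48  0.48 -1.02] gw 0.02391758175254541
[327.66883913 206.62475203]
```

View pics/s6.png

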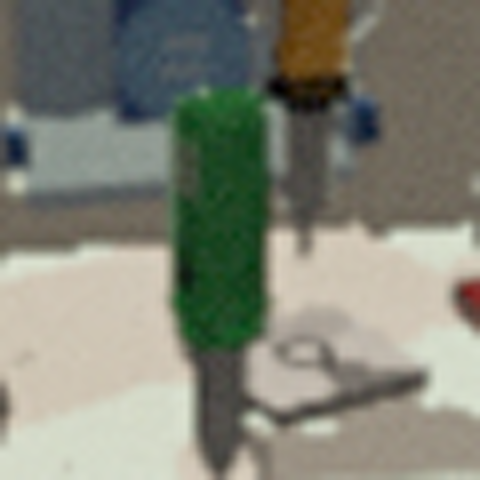

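The tip is at crop (304,252) and the ring centre at (305,350). The tip is right above the ring and agrees with the model. Pressing gently.

Request:
step_arm(
  plan=[
    [[-0.03,0,0.4,0,0,0],[-0.06,0,0.8,0,0,0],[-0.07,0,1.1,0,0,0],[-0.08,0,1.25,0,0,0],[-0.08,0,1.34,0,0,0],[-0.08,0,1.42,0,0,0],[-0.08,0,1.48,0,0,0],[-0.08,0,1.48,0,0,0]],
  ],
)

```text
time_s: 7.9
ee_pos: [0.5944, 0.3515, 0.0991]
eef_rot: [3.141, -0.061, 1.574]
force: [0.0, 0.0, 0.6]
grip_width: 0.024
grip_force: 30.0
```

Request:
step_arm(
  plan=[
    [[0,0,0,0,0,0],[0,0,0,0,0,0],[0,0,0,0,0,0],[0,0,0,0,0,0]],
  ],
)

```text
time_s: 8.23
ee_pos: [0.5944, 0.3514, 0.0992]
eef_rot: [3.141, -0.061, 1.574]
force: [0.8, -0.2, 0.3]
grip_width: 0.0239
grip_force: 30.0
```

```bash
python3 - <<'E'
from h import *
R=down(np.pi/2,(0,-.06,1))
F=[]
for i in range(8): ctrl.camera('side'); F.append(ctrl.get_obs()['force'])
print(np.mean(F,0),np.std(F,0))
plan([.594,.355,.005],R)
save('side','s7.png',(310,180,350,230),12)
E
```

```text
[-0.091971   -0.01725569  1.35529263] [0.3557755  0.54264266 0.35315844]
t 8.63 tip now [0.5944 0.3555 0.0065] shift [-0.018 -0.013  0.05 ] turn [ 0.   -0.01  0.03] F [ 0.04 -0.24  1.68] gw 0.024196027437130976
```

Request:
step_arm(
  plan=[
    [[0,0,0.03,0,0,0],[0,0,0.05,0,0,0],[0,0,0.05,0,0,0],[0,0,0.05,0,0,0],[0,0,0.05,0,0,0],[0,0,0.05,0,0,0],[0,0,0.05,0,0,0],[0,0,0.05,0,0,0]],
  ],
)

```text
time_s: 9.35
ee_pos: [0.5943, 0.3515, 0.0974]
eef_rot: [3.141, -0.061, 1.574]
force: [0.9, 0.3, 1.6]
grip_width: 0.0241
grip_force: 30.0
```

Request:
step_arm(
  plan=[
    [[0,0,0,0,0,0],[0,0,0,0,0,0],[0,0,0,0,0,0],[0,0,0,0,0,0],[0,0,0,0,0,0],[0,0,0,0,0,0],[0,0,0,0,0,0],[0,0,0,0,0,0]],
  ],
)

```text
time_s: 10.02
ee_pos: [0.5943, 0.3514, 0.0974]
eef_rot: [3.142, -0.061, 1.574]
force: [0.9, 0.6, 2.1]
grip_width: 0.0236
grip_force: 30.0
```

```bash
python3 - <<'E'
from h import *
F=[]
for i in range(6): ctrl.camera('side'); F.append(ctrl.get_obs()['force'])
print(np.mean(F,0)[2])
plan([.594,.355,.005],down(np.pi/2,(0,-.06,1)))
E
```

```text
2.114682482419662
t 10.32 tip now [0.5943 0.3556 0.005 ] shift [-0.016 -0.011 -0.001] turn [-0.   -0.01  0.03] F [0.83 0.17 2.06] gw 0.023646145352529315
```

Request:
step_arm(
  plan=[
    [[0,0,-0.2,0,0,0],[0,0,-0.8,0,0,0],[0,0,-1.6,0,0,0],[0,0,-2.5,0,0,0],[0,0,-3.4,0,-0.2,0],[0,0,-4.3,0,-0.4,0],[0,0,-5.1,0,-0.58,0],[0,0,-5.4,0,-0.58,0]],
  ],
)

```text
time_s: 10.98
ee_pos: [0.5945, 0.342, 0.263]
eef_rot: [3.138, -0.001, 1.575]
force: [-0.0, 0.1, -1.1]
grip_width: 0.0235
grip_force: 30.0
```

Request:
step_arm(
  plan=[
    [[0,-0.6,0,0,0,0],[0,-1.5,0,0,0,0],[0,-2.5,0,0,0,0],[-0.3,-3.5,0,0,0,0],[-0.8,-4.4,0,0,0,0],[-1.7,-4.8,0,0,0,0],[-2.8,-4.8,0,0,0,0],[-4.0,-4.8,0,0,0,0]],
  ],
)

```text
time_s: 11.65
ee_pos: [0.4493, 0.2204, 0.2583]
eef_rot: [-3.14, -0.0, 1.576]
force: [0.7, -0.7, -1.9]
grip_width: 0.0241
grip_force: 30.0
```

```bash
python3 - <<'E'
from h import *
plan([.45,-.10,.16],down(np.pi/2+.2))
E
```

```text
t 11.65 tip now [0.4492 0.2189 0.1658] shift [-10.632  -0.044   0.191] turn [-0.01 -0.   -1.86] F [ 0.69 -0.66 -1.92] gw 0.0241137211676809
```

Request:
step_arm(
  plan=[
    [[-1.3,0,0,0,0,-0.3],[-2.6,0,0,0,0,-0.6],[-3.9,0,0,0,0,-0.9],[-5.2,0,0,0,0,-1.2],[-6.5,0,0,0,0,-1.5],[-7.8,0,0,0,0,-1.8],[-8.9,0,0,0,0,-1.86],[-9.8,0,0,0,0,-1.86]],
  ],
)

```text
time_s: 12.32
ee_pos: [0.4509, -0.0751, 0.2582]
eef_rot: [-3.141, -0.001, 1.768]
force: [0.0, 0.5, -0.7]
grip_width: 0.0237
grip_force: 30.0
```

Request:
step_arm(
  plan=[
    [[-0.4,0,0,0,0,0],[-0.7,0,0,0,0,0],[-0.7,0,0,0,0,0],[-0.7,0,0,0,0,0]],
  ],
)

```text
time_s: 12.65
ee_pos: [0.4559, -0.0927, 0.2587]
eef_rot: [-3.141, -0.001, 1.769]
force: [0.2, 0.5, -1.8]
grip_width: 0.024
grip_force: 30.0
```

```bash
python3 - <<'E'
from h import *
plan([.591,-.142,.12],down(np.pi/2+.2))
E
```

```text
t 12.65 tip now [ 0.4562 -0.0941  0.1662] shift [-2.449  4.091  1.537] turn [-0.   -0.01 -0.02] F [ 0.19  0.46 -1.82] gw 0.024017561158927232
```

Request:
step_arm(
  plan=[
    [[-0.6,1.0,0,0,0,0],[-1.2,2.0,0,0,0,0],[-1.8,3.0,0,0,0,0],[-2.3,3.8,0,0,0,0],[-2.45,4.09,0.5,0,0,0],[-2.45,4.09,1.0,0,0,0],[-2.45,4.09,1.4,0,0,0],[-2.45,4.09,1.54,0,0,0]],
  ],
)

```text
time_s: 13.32
ee_pos: [0.5901, -0.1398, 0.2106]
eef_rot: [-3.139, -0.002, 1.771]
force: [-0.7, -0.4, -1.3]
grip_width: 0.0241
grip_force: 30.0
```

Request:
step_arm(
  plan=[
    [[0,0,0,0,0,0],[0,0,0,0,0,0]],
  ],
)

```text
time_s: 13.48
ee_pos: [0.5907, -0.1408, 0.2137]
eef_rot: [3.141, 0.0, 1.77]
force: [-0.1, 0.5, -1.8]
grip_width: 0.0237
grip_force: 30.0
```

```bash
python3 - <<'E'
from h import *
plan([.5912,-.142,.078],down(np.pi/2+.2))
o=ctrl.get_obs();M=T.from_euler('xyz',o['eef_rot']).as_matrix();print('side tip exp',proj('side',o['ee_pos']+M@TIP),'ring',proj('side',[.5912,-.142,.078]))
save('side','s8.png',(320,235,410,325),6)
E
```

```text
t 13.48 tip now [ 0.5911 -0.1423  0.1212] shift [0.008 0.007 1.44 ] turn [ 0.01  0.   -0.01] F [-0.1   0.55 -1.84] gw 0.02372014582253586
side tip exp [372.09342493 269.64956316] ring [370.97136741 287.57445051]
```

View pics/s8.png

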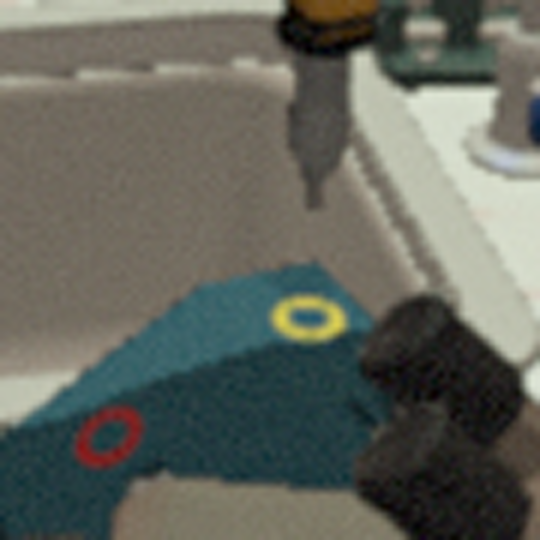

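Tip at crop (314,208) and yellow ring at (309,318). Both are on their predicted pixels, so the tip is directly over the ring. Pressing.

Request:
step_arm(
  plan=[
    [[0,0,0.4,0,0,0],[0,0,0.85,0,0,0],[0,0,1.2,0,0,0],[0,0,1.37,0,0,0],[0,0,1.45,0,0,0],[0,0,1.52,0,0,0],[0,0,1.58,0,0,0],[0,0,1.6,0,0,0]],
  ],
)

```text
time_s: 14.2
ee_pos: [0.5908, -0.1414, 0.1653]
eef_rot: [3.141, 0.0, 1.769]
force: [-1.4, -0.4, 1.4]
grip_width: 0.024
grip_force: 30.0
```

Request:
step_arm(
  plan=[
    [[0,0,0,0,0,0],[0,0,0,0,0,0],[0,0,0,0,0,0],[0,0,0,0,0,0]],
  ],
)

```text
time_s: 14.53
ee_pos: [0.5908, -0.1414, 0.1651]
eef_rot: [3.141, 0.0, 1.769]
force: [0.8, 0.1, 2.1]
grip_width: 0.0236
grip_force: 30.0
```

```bash
python3 - <<'E'
from h import *
F=[]
for i in range(6): ctrl.camera('side'); F.append(ctrl.get_obs()['force'])
print(np.mean(F,0))
plan([.5912,-.142,.073],down(np.pi/2+.2))
E
```

```text
[-0.57925575  0.27503481  1.80066866]
t 14.83 tip now [ 0.5911 -0.1429  0.0725] shift [ 0.027  0.011 -0.018] turn [ 0.    0.   -0.02] F [-0.76  1.04  1.6 ] gw 0.02375333905484175
```

Request:
step_arm(
  plan=[
    [[0,0,0,0,0,0],[0,0,0,0,0,0],[0,0,0,0,0,0],[0,0,0,0,0,0],[0,0,0,0,0,0],[0,0,0,0,0,0],[0,0,0,0,0,0],[0,0,0,0,0,0]],
  ],
)

```text
time_s: 15.5
ee_pos: [0.5907, -0.1414, 0.1649]
eef_rot: [3.141, 0.0, 1.769]
force: [-0.1, 0.4, 2.5]
grip_width: 0.0237
grip_force: 30.0
```

Request:
step_arm(
  plan=[
    [[0,0,-0.15,0,0,0],[0,0,-0.5,0,0,0],[0,0,-1.0,0,0,0],[0,0,-1.6,0,0,0],[0,0,-2.2,0,0,0],[0,0,-2.6,0,0,0],[0,0,-2.7,0,0,0],[0,0,-2.7,0,0,0]],
  ],
)

```text
time_s: 16.17
ee_pos: [0.5908, -0.1414, 0.2466]
eef_rot: [3.141, 0.001, 1.769]
force: [0.2, 0.0, -1.4]
grip_width: 0.024
grip_force: 30.0
```

```bash
python3 - <<'E'
from h import *
y=.2;n=np.array([-.5*np.cos(y),-.5*np.sin(y),np.cos(np.pi/6)]);R=down(np.pi/2+y,n)
c=np.array([.5179,-.1595,.049])
print(R)
plan(c+.06*n,R)
E
```

```text
[[-1.98669331e-01  8.48762554e-01  4.90033289e-01]
 [ 9.80066578e-01  1.72052687e-01  9.93346654e-02]
 [ 4.80740672e-17  5.00000000e-01 -8.66025404e-01]]
t 16.17 tip now [ 0.5912 -0.1429  0.1541] shift [-0.066 -5.046  2.18 ] turn [-4.99  0.01 -0.01] F [ 0.17  0.03 -1.37] gw 0.02397320257007802
```

Request:
step_arm(
  plan=[
    [[0,-0.6,0,-0.7,0,0],[0,-1.3,0,-1.4,0,0],[0,-2.1,0,-2.1,0,0],[0,-2.9,0,-2.8,0,0],[0,-3.7,0,-3.5,0,0],[-0.03,-4.4,0,-4.2,0,0],[-0.07,-4.9,0.2,-4.8,0,0],[-0.07,-5.05,0.6,-4.99,0,0]],
  ],
)

```text
time_s: 16.83
ee_pos: [0.4405, -0.1737, 0.2274]
eef_rot: [2.616, 0.001, 1.767]
force: [0.7, 0.6, -0.7]
grip_width: 0.0238
grip_force: 30.0
```

Request:
step_arm(
  plan=[
    [[0,0,0,0,0,0],[0,0,0,0,0,0],[0,0,0,0,0,0]],
  ],
)

```text
time_s: 17.08
ee_pos: [0.443, -0.1732, 0.2281]
eef_rot: [2.62, -0.0, 1.769]
force: [0.3, -0.1, -1.6]
grip_width: 0.0238
grip_force: 30.0
```

```bash
cat > f.py <<'E'
from h import *
y=.2;n=np.array([-.5*np.cos(y),-.5*np.sin(y),np.cos(np.pi/6)]);R=down(np.pi/2+y,n)
c=np.array([.5179,-.1595,.049])
E
python3 - <<'E'
from f import *
plan(c+.03*n,R)
print(ctrl.get_obs()['qpos'])
E
```

```text
t 17.08 tip now [ 0.4885 -0.1656  0.1479] shift [ 0.004 -0.784  2.357] turn [-0.02  0.01 -0.01] F [ 0.31 -0.1  -1.59] gw 0.023777767697035806
[-0.6706089  -0.10350897  1.99614252  0.48581564  0.95299538 -1.09497621]
```

Request:
step_arm(
  plan=[
    [[0,-0.25,0.3,0,0,0],[0,-0.5,0.8,0,0,0],[0,-0.78,1.3,0,0,0],[0,-0.78,1.8,0,0,0],[0,-0.78,2.2,0,0,0],[0,-0.78,2.36,0,0,0],[0,-0.78,2.36,0,0,0],[0,-0.78,2.36,0,0,0]],
  ],
)

```text
time_s: 17.75
ee_pos: [0.4575, -0.1701, 0.1548]
eef_rot: [2.619, -0.0, 1.77]
force: [-0.1, 0.2, -1.1]
grip_width: 0.0238
grip_force: 30.0
```

```bash
python3 - <<'E'
from f import *
plan(c,R)
o=ctrl.get_obs();M=T.from_euler('xyz',o['eef_rot']).as_matrix();print('side tip exp',proj('side',o['ee_pos']+M@TIP),'ring',proj('side',c))
save('side','s9.png',(300,245,380,325),7)
E
```

```text
t 17.75 tip now [ 0.503  -0.1624  0.0746] shift [-0.005  0.008  0.994] turn [-0.01  0.   -0.01] F [-0.06  0.22 -1.1 ] gw 0.023836148820110876
side tip exp [330.92014941 298.33462315] ring [337.64287586 307.34415731]
```

View pics/s9.png

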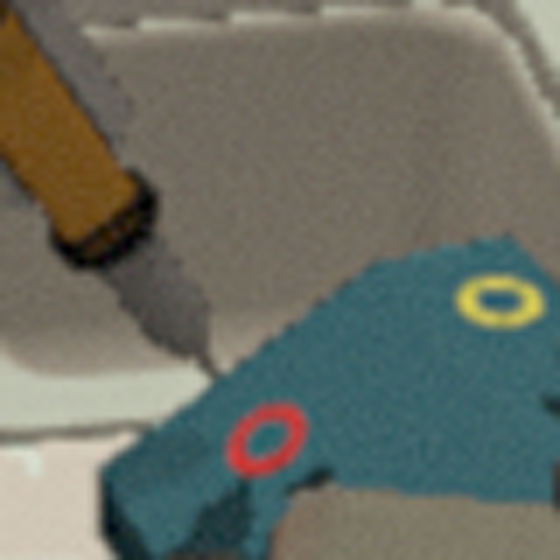

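Tip at crop (216,374) = (330.9,298.4) and red ring at (267,440) = (337.7,307.4). Both are as predicted and the gauge is square to the slope. Pressing for the final reading.

Request:
step_arm(
  plan=[
    [[0,0,0.3,0,0,0],[0,0,0.6,0,0,0],[0,0,0.83,0,0,0],[0,0,0.95,0,0,0],[0,0,1.02,0,0,0],[0,0,1.08,0,0,0],[0,0,1.13,0,0,0],[0,0,1.15,0,0,0]],
  ],
)

```text
time_s: 18.47
ee_pos: [0.4742, -0.1669, 0.1249]
eef_rot: [2.619, -0.0, 1.769]
force: [-2.2, 1.0, 0.9]
grip_width: 0.0238
grip_force: 30.0
```

Request:
step_arm(
  plan=[
    [[0,0,0,0,0,0],[0,0,0,0,0,0],[0,0,0,0,0,0],[0,0,0,0,0,0],[0,0,0,0,0,0],[0,0,0,0,0,0],[0,0,0,0,0,0],[0,0,0,0,0,0]],
  ],
)

```text
time_s: 19.13
ee_pos: [0.4742, -0.1669, 0.125]
eef_rot: [2.619, 0.0, 1.769]
force: [-2.2, 0.0, 0.8]
grip_width: 0.0236
grip_force: 30.0
```

```bash
python3 - <<'E'
from f import *
F=[]
for i in range(8): ctrl.camera('side'); F.append(ctrl.get_obs()['force'])
f=np.mean(F,0)+[0,0,1.35];print(f,'normal',f@n)
plan(c-.005*n,R)
E
```

```text
[-1.54671671  0.14899993  2.29605614] normal 2.7315847604437185
t 19.53 tip now [ 0.5198 -0.1593  0.0449] shift [0.004 0.011 0.015] turn [-0.01  0.01 -0.01] F [-2.21  0.4   0.28] gw 0.023871054815260313
```

```bash
python3 -c "
from station import ctrl
print(ctrl.hand_in())"
```

```text
the job is handed in; nothing more can be done
None
```

The job is handed in, with the gauge held square in the red ring at about 2.7 N (pin roughly 4 mm in by my estimate), after the zero on the plate and the yellow-ring reading; the hand-in gave no verdict back.

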